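Couple the filling spout to the portioning machine

TASK

Fit the filling spout to the portioning machine: pull the outlet coupler's spring sleeve back towards the machine until it stays back by itself, then push the plug of the matching spout (the slim one with a groove round it) fully home so that the sleeve springs forward and locks it, and let go. Work gently, never ramming the spout against the coupler, and leave the other spout and everything else on the table where it is.

Things in the scene. Friction and masses are not known exactly. Their poses are not given: they have to be found in the camera images.
- depositor: Portioning machine, fixed: white housing 300 (its x) x 200 x 150 mm high, steel hopper on its rear half up to 310 mm. Origin: centre of its underside on the table. The outlet coupler sticks out of its front, the -x side, along x; its +x axis is the way a plug goes in and the way the sleeve is pulled back.
- outlet (a point): Nominal centre of the coupler's mouth, 100 mm ahead of the housing's front, 105 mm above the table; axes as the machine's (x horizontal, into the bore; z up). True sideways and lengthwise, but the outlet is clamped in a height slot: the real mouth and axis lie anywhere from 14 mm below to 14 mm above this point, so find the height by touch or sight. The clamp does not yield.
- outlet_root (a point): Centre of the front plate's height slot, from which the outlet sticks out, 94 mm behind point outlet along x. Coupler, x from the mouth: core tube 32 mm outside, bore 24 mm, sharp-edged mouth at x = 0; round it the steel sleeve, 41 mm across, from x = 0 to 36 mm at rest, its last 6 mm a 50 mm rim; then a 33 mm pipe. Jaws at 11 mm bar the bore while the sleeve is forward.
- sleeve (a joint): Coupler sleeve, m: 0 = forward (rest), grows as it slides back along the machine's +x, hard stop at 0.016. Spring 2 N rising to 7 N. Pulled past about 0.0125 and let go, it stays back by itself at about 0.011 (a spring plunger in the bore holds the jaws open); let go earlier it returns to 0. When a plug is then pushed fully home it springs forward to 0 and locks it.
- spout: The matching spout, 0.12 to 0.23 kg, loose on the table: upright white grip block 34 (its x) x 28 (its y, gripped across) x 50 mm high, at its +x end the steel plug, at its -x end the steel nozzle (25 mm at the root, tapering, tip 75 mm from the block's centre). Origin: centre of the block's underside; the axis of plug and nozzle runs along x, 25 mm above it.
- plug_tip (a point): Centre of the plug's front end, 50 mm along +x from the block's centre; axes as the spout's. Plug 22 mm across, 1.5 mm chamfer at the tip, 9 mm wide groove 8.5 mm behind the tip, 28 mm shoulder 28 mm behind the tip that meets the mouth when fully home. Meets the plunger 4 mm inside; going home takes up to 15 N, locks at 26 to 28 mm. Pushing with over 30 N is ramming.
- wide_spout: The other spout, to be left alone: same block and nozzle, but its plug is thick and plain, 34 mm across without a groove, with a 42 mm shoulder; it does not fit. Origin: centre of the block's underside.
- white_tub: Bystander, loose: white tub, 84 mm across, 60 mm high. Origin: centre of its underside.
- spice_jar: Bystander, loose: amber spice jar, 48 mm across, 62 mm high. Origin: centre of its underside.
- spoon: Bystander, loose: steel serving spoon, 260 mm long, lying along its x. Origin: centre of its underside.
- bolt_cap: Bystander, loose: small black screw cap, 34 mm across, 16 mm high. Origin: centre of its underside.
Mind the look-alikes: they are no part of the job. Leave any orange or purple look-alike of the spout alone.

How it is judged:
On the way, in this order (a step that is already met when the one before it is completed fails the run):
1. the sleeve is back and stays back, with no plug in the mouth (value of joint sleeve above 0.009 m and x of plug_tip in the frame of outlet below 0 m and contact force between the fingers and depositor below 0.2 N), for 0.2 s.
2. the plug is fully home and the sleeve has sprung forward over it (x of plug_tip in the frame of outlet between 0.0235 and 0.031 m and y of plug_tip in the frame of outlet between -0.006 and 0.006 m and z of plug_tip in the frame of outlet between -0.02 and 0.02 m and angle between the x axis of spout and the x axis of depositor, either way round below 0.15 rad and value of joint sleeve below 0.002 m), for 0.2 s.
At the end, for the whole second after the job is handed in: The matching spout's plug is in the outlet coupler, its tip at least 23.5 mm inside the mouth, in line with the bore within 0.15 rad, the sleeve forward again (within 2 mm of its rest), the spout let go and at rest (all of step 2 and linear speed of spout below 0.02 m/s and contact force between the fingers and spout below 0.1 N); the robot touches nothing.
It fails at once if the spout is rammed against the machine with more than 30 N on its way in (plug less than 20 mm inside), or struck against it with more than 60 N at any time ((contact force between spout and depositor above 30 N and x of plug_tip in the frame of outlet below 0.02 m) or contact force between spout and depositor above 60 N).
It fails at once if the wide spout is moved by more than 30 mm (distance of wide_spout from where it was at the start of the episode above 0.03 m).
It fails at once if a bystander is moved by more than 40 mm (distance of any of white_tub, spice_jar, spoon, bolt_cap from where it was at the start of the episode above 0.04 m).
It also fails if it takes over 58 s, if anything falls off the work surface, if the arm or the gripper's body presses on something with over 40 N, if the wrist force passes 120 N, or if a joint passes its speed limit or range.

ROBOT

A 6-joint arm with a two-finger parallel gripper is mounted at the origin on the work surface. World frame = base frame: x ahead of the robot, y to its left, z up, the work surface at z = 0. Lengths are in m, angles in rad, forces in N, time in s.
With the tool pointing down it reaches from about 0.375 to 0.9 m from the base axis. Payload 3.1 kg.
Tool frame: the origin (TCP) lies at the very end of the fingers, on their centre line; the grasp point (between the pads) lies 19 mm behind it; z points along the fingers, y is the line along which they close (so a half turn about z gives the same grasp; the last joint's range is limited). The gripper opens to 85 mm and grips with 20 to 120 N. Pads are 22 mm wide; open, the fingers measure 114 mm over their backs; the gripper's body (76 mm by 85 mm) begins 54 mm behind the grasp point. The pads swing forward as they close: fully open they stand 13 mm farther back than shut.
Start: joints at [-1.49, 0.527, 1.433, -0, 1.181, -0.178], TCP at [0.16, -0.604, 0.231] pointing down, gripper open.
Joint ranges: [-3.08, 3.08], [-0.75, 2.2], [0.22, 2.44], [-1.43, 4.57], [0, 2.65], [-2.85, 2.85]. Speed limits (rad/s): [2.79, 2.79, 3.14, 3.14, 3.14, 3.14].

INTERFACE

Orientations are given as a rotation vector (axis times angle).
In Python, from workcell import robot gives the robot as it stands.
- The arm moves only by the tool servo_tool, never from a script. Its arguments are lists of equal length, an entry for each row: "fingers": the gripper command: -1 is shut, 1 is fully open, values between are in proportion; "linear": the shift along the world's x, y, z in mm, a list of three; "delta_rot": the turn, a rotation vector about the world's x, y, z in rad, a list of three. A call has 1 to 20 rows; each row shifts and turns the commanded pose from where the row before left it; what a row does not reach is not made up. A row lasts 1/8 s, in which the tool goes at most 62.5 mm and 10.7 degrees, less where a joint would pass 70% of its speed; a pose out of reach is approached as far as the arm can. A call with a gripper value outside its range is refused whole. The fingers move at their own pace and stop on an object; "grip_force" is the grip in N (left out, the last holds). Time passes only in rows, so rows that do not move let the fingers close. It gives the time, the measured TCP pose, the force, the opening and the grip force at its end, in the units of the state.
- robot.get_obs(): the state, without advancing time (a new reading comes with each control period).
- robot.capture(name): name is "side" or "top" or "wrist"; returns (picture, depth): 384x512x3 uint8, red, green, blue; 384x512 float32, m along the optical axis (not along the pixel's ray), 0 where there is no reading.
- robot.camera_params(name): a dict with "intrinsics" (3x3 intrinsics, pixels), "R" (3x3) and "t" (3): a world point X has camera coordinates R X + t. Camera axes: x right, y down, z forward; pixel columns grow to the right and rows downward; lengths in m; the calibration is good to about 2 mm. A picture is of the moment at which its call begins: read the wrist's pose just before it. camera_params takes no time and is no camera call; for the wrist camera it gives the pose at the moment of the call.
- robot.close_job(): hands the job in; it is judged then, once.
The state is a dict: "clock": time; "qpos": joint angles; "dq": joint speeds; "joint_torque": joint torques, N m; "position": TCP position; "tool_rot": TCP orientation; "ft_force": force on the tool from outside, world axes, zero at the start; "moment": the same for the moment, N m; "opening": opening from 0.0 (shut) to 1.0 (fully open); "gripper_force": force on a finger pad.
Only numpy, scipy, OpenCV 4.12 (cv2) and the standard library are available. Lean on these libraries where they do the work, as an engineer would, in place of code of your own. Each camera call takes 0.05 s, during which the arm holds its last target. There are 200 camera calls.

## Working session

There is one attempt and no reset: what is moved stays moved. The work goes in short steps, Python scripts to look and compute and a tool call to move; the robot and the scene stay as the last step left them, time stands still between calls to the robot, and variables do not carry over. Pictures are saved under pics/ and viewed, at most 10 in all, crops included, and the job is handed in when it is done.

Besides the shell and the picture viewer there is one more tool, called after "Call:" as a command line: name --argument value ..., lists and objects as JSON in quotes. servo_tool: Moves the arm, as the interface text tells. Its arguments: {"type":"object","properties":{"fingers":{"type":"array","items":{"type":"number"}},"linear":{"type":"array","items":{"type":"array","items":{"type":"number"}}},"delta_rot":{"type":"array","items":{"type":"array","items":{"type":"number"}}},"grip_force":{"type":"number"}},"required":["fingers","linear","delta_rot"]}

```bash
mkdir -p pics
cat > h.py <<'E'
import numpy as np, cv2
from workcell import robot
def cap(n,f=None):
    p=robot.camera_params(n); im,d=robot.capture(n)
    if f: cv2.imwrite('pics/'+f,im[:,:,::-1])
    K=np.array(p['intrinsics']);R=np.array(p['R']);t=np.array(p['t'])
    v,u=np.mgrid[:d.shape[0],:d.shape[1]]
    c=np.stack([(u-K[0,2])/K[0,0]*d,(v-K[1,2])/K[1,1]*d,d],-1)
    return im,d,(c-t)@R
E
python3 - <<'E'
from h import *
a=cap('top','t0.png');b=cap('side','s0.png')
np.savez('v0.npz',ti=a[0],td=a[1],tw=a[2],si=b[0],sd=b[1],sw=b[2])
cv2.imwrite('pics/c0.png',np.hstack([a[0],b[0]])[:,:,::-1][:, :])
im=np.vstack([a[0],b[0]])[:,:,::-1]; cv2.imwrite('pics/c1.png',cv2.resize(im,(400,600)))
print(robot.get_obs()); print(robot.camera_params('side'))
E
```

```text
{'clock': 0.1, 'qpos': array([-1.49049368e+00,  5.28375432e-01,  1.43374791e+00,  1.95317306e-06,
        1.18140109e+00, -1.78499613e-01]), 'dq': array([ 7.50870221e-05, -1.49632709e-03, -2.37935907e-03, -9.05007402e-04,
        9.64441128e-04, -1.31176206e-03]), 'joint_torque': array([-8.96592865e-04, -4.43306780e+01, -1.78586984e+01, -1.82704903e-04,
        3.90729183e-03, -1.46055157e-05]), 'position': array([ 0.1599298 , -0.60354124,  0.23043845]), 'tool_rot': array([-3.11341382e+00, -4.05141947e-01, -1.51666407e-04]), 'ft_force': array([-0.41246646, -0.80065438, -0.17146932]), 'moment': array([0.03694048, 0.01906688, 0.03747607]), 'gripper_force': 0.0, 'opening': 1.0031721316932907}
{'intrinsics': array([[447.05694084,   0.        , 251.56372958],
       [  0.        , 447.05694084, 189.55148138],
       [  0.        ,   0.        ,   1.        ]]), 'R': array([[-0.71383306, -0.70011027,  0.01696999],
       [-0.43398692,  0.42321552, -0.79532633],
       [ 0.54963417, -0.57509498, -0.60594393]]), 't': array([0.35582621, 0.30785453, 1.1025813 ])}
```

View pics/t0.png

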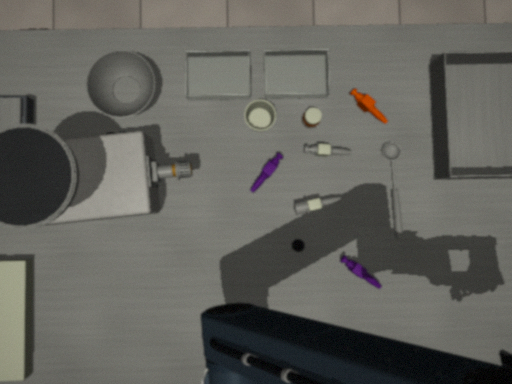

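View pics/s0.png

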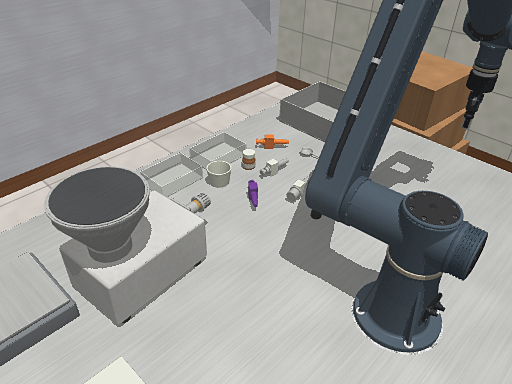

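The top view has two white spouts. At (323,149) is a slim one with its plug on the left. At (316,203) is a thicker one, partly in shadow. The orange one (368,105) and purple ones (267,171) and (361,270) are look-alikes. The coupler mouth is near (190,170). The slim one fits the description, so I'll confirm it in an enlarged crop and measure it.

Run:
```python
from h import *
z=np.load('v0.npz');ti,tw=z['ti'],z['tw']
c=ti[130:225,140:360,::-1]; cv2.imwrite('pics/crop.png',cv2.resize(c,None,fx=3.6,fy=3.6,interpolation=cv2.INTER_CUBIC))
def reg(r0,r1,c0,c1,zmin,zmax=1):
    w=tw[r0:r1,c0:c1].reshape(-1,3); w=w[(w[:,2]>zmin)&(w[:,2]<zmax)]; return w
for n,b in dict(slim=(138,160,298,356),wide=(188,218,288,345),tub=(95,135,240,280),jar=(105,128,300,325),cap=(236,254,288,306)).items():
    w=reg(*b,0.008); m=w.mean(0); 
    _,_,vt=np.linalg.svd(w[:,:2]-m[:2]); s=(w[:,:2]-m[:2])@vt[0]
    print(n,len(w),m.round(4),'dir',vt[0].round(3),s.min().round(4),s.max().round(4),w[:,2].max().round(4),'bbox',w.min(0).round(3),w.max(0).round(3))
    if n=='slim':
        t=w[w[:,2]>.045]; (cx,cy),(ww,hh),ang=cv2.minAreaRect(t[:,:2].astype(np.float32)*1000)
        print('block',t.mean(0),len(t),cx,cy,ww,hh,ang)
# housing top
h=reg(125,220,100,160,.14,.16); print('house',cv2.minAreaRect((h[:,:2]*1000).astype(np.float32)),np.median(h[:,2]))
w=reg(155,185,153,195,.06,.2);print('coupler',w.min(0),w.max(0),w.mean(0))
# front edge of housing and coupler axis rows
for cc in range(150,196,3):
    w=tw[150:190,cc]; k=w[:,2]>.06
    if k.sum(): print(cc,w[k][:,0].mean().round(4),w[k][:,1].min().round(4),w[k][:,1].max().round(4),w[k][:,0].min().round(4),w[k][:,0].max().round(4),w[k][:,2].max().round(4))
```

```text
slim 407 [ 0.6213 -0.2327  0.0386] dir [0.085 0.996] -0.0689 0.0565 0.0556 bbox [ 0.608 -0.302  0.01 ] [ 0.639 -0.176  0.056]
block [ 0.6227047  -0.22628341  0.05039619] 134 623.641357421875 -225.4702606201172 34.991519927978516 27.995237350463867 80.4774398803711
wide 474 [ 0.4799 -0.1969  0.04  ] dir [-0.198  0.98 ] -0.0748 0.0505 0.0569 bbox [ 0.454 -0.271  0.008] [ 0.501 -0.145  0.057]
tub 564 [ 0.731  -0.0619  0.0377] dir [-0.789 -0.615] -0.0638 0.0546 0.0693 bbox [ 0.671 -0.114  0.008] [ 0.776 -0.008  0.069]
jar 315 [ 0.7057 -0.1948  0.0528] dir [-0.999 -0.05 ] -0.025 0.0202 0.07 bbox [ 0.685 -0.22   0.008] [ 0.731 -0.174  0.07 ]
cap 129 [ 0.3721 -0.1553  0.0165] dir [-0.96 -0.28] -0.0162 0.0164 0.0222 bbox [ 0.356 -0.171  0.008] [ 0.388 -0.139  0.022]
house ((558.0643920898438, 266.3725280761719), (207.33421325683594, 123.47791290283203), 0.21476033329963684) 0.15026786795296318
coupler [0.53328991 0.11441655 0.06756473] [0.6003235  0.2132322  0.13654065] [0.56694456 0.16272681 0.11829012]
150 0.5691 0.2089 0.2212 0.5214 0.6219 0.149
153 0.5585 0.2037 0.2134 0.5236 0.5992 0.1392
156 0.5576 0.1978 0.2104 0.5273 0.5961 0.1314
159 0.5567 -0.0141 0.1981 0.4645 0.5862 1.2643
162 0.5588 -0.0141 0.1872 0.4645 0.5812 1.2643
165 0.5658 0.1772 0.1798 0.5517 0.5807 0.1243
168 0.5602 -0.0141 0.1727 0.4645 0.5839 1.2643
171 0.568 0.1626 0.1647 0.5537 0.5833 0.1244
174 0.5679 0.1555 0.1581 0.554 0.5831 0.123
177 0.5696 0.147 0.1498 0.5483 0.5932 0.1312
180 0.5675 0.1402 0.1443 0.5464 0.5902 0.1283
183 0.5697 0.1329 0.1365 0.5514 0.5903 0.1287
186 0.5709 0.1258 0.1285 0.551 0.5933 0.1265
189 0.5664 -0.0141 0.1211 0.4645 0.5935 1.2643
192 0.5492 -0.0141 0.1159 0.4645 0.57 1.2643
```

View pics/crop.png

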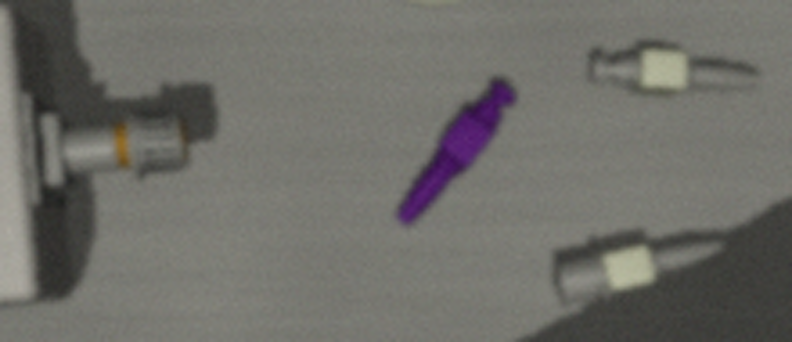

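The crop confirms it. The slim spout at top-view pixel (323,149) has a stepped, grooved plug on its left, facing the coupler. The one at (316,203) has the thick plain plug. The coupler sleeve is at columns 177–191, row 170, with the sleeve rim about where the orange band shows. Next I'll check how the wrist camera is mounted.

Run:
```python
from h import *
from scipy.spatial.transform import Rotation as Ro
p=robot.camera_params('wrist');o=robot.get_obs()
T=Ro.from_rotvec(o['tool_rot']).as_matrix();R=np.array(p['R']);C=-R.T@p['t']
print('cam in tool',T.T@(C-o['position']),'axes(rows x,y,z in tool)\n',(R@T).round(3),p['intrinsics'])
print('tool axes in world\n',T.round(3))
```

```text
cam in tool [ 0.0832072   0.00097303 -0.14284146] axes(rows x,y,z in tool)
 [[-0.     1.     0.001]
 [-0.947  0.    -0.32 ]
 [-0.32  -0.001  0.947]] [[288.31561871   0.         261.75930031]
 [  0.         288.31561871 192.21393611]
 [  0.           0.           1.        ]]
tool axes in world
 [[ 0.967  0.256 -0.   ]
 [ 0.256 -0.967  0.002]
 [ 0.    -0.002 -1.   ]]
```

Call:
servo_tool --fingers '[1,1,1,1,1,1,1,1,1,1,1,1,1,1,1,1]' --linear '[[25,30,5],[27,40,5],[27,40,5],[27,40,5],[27,40,5],[27,40,5],[27,40,5],[27,40,5],[27,40,5],[27,40,5],[27,40,5],[27,40,5],[27,40,5],[27,40,5],[27,40,0],[7,10,0]]' --delta_rot '[[0,0,0.08],[0,0,0.088],[0,0,0.088],[0,0,0.088],[0,0,0.088],[0,0,0.088],[0,0,0.088],[0,0,0.088],[0,0,0.088],[0,0,0.088],[0,0,0.088],[0,0,0.088],[0,0,0.088],[0,0,0.088],[0,0,0.088],[0,0,0]]'

```text
clock: 2.1
position: [0.5708, -0.0018, 0.3008]
tool_rot: [-2.217, -2.225, -0.0]
ft_force: [-0.9, -0.3, 0.2]
opening: 1.0
gripper_force: 0.0
```

Call:
servo_tool --fingers '[1,1,1]' --linear '[[0,40,-10],[0,40,-10],[0,0,0]]' --delta_rot '[[0,0,0],[0,0,0],[0,0,0]]'

```text
clock: 2.48
position: [0.5684, 0.0775, 0.28]
tool_rot: [-2.217, -2.222, 0.004]
ft_force: [-0.4, -0.3, 0.7]
opening: 1.0
gripper_force: 0.0
```

Run:
```python
from h import *
im,d,w=cap('wrist','w1.png'); np.savez('w1.npz',im=im,w=w)
c=w.reshape(-1,3)
ok=(abs(c[:,0]-.57)<.06)&(c[:,2]>.06)&(c[:,2]<.16)
for y in np.arange(.100,.225,.006):
    k=c[ok&(abs(c[:,1]-y)<.003)]
    if len(k)>5:
        top=k[k[:,2]>k[:,2].max()-.012]; 
        # circle fit on upper points
        A=np.c_[2*top[:,[0,2]],np.ones(len(top))]; s=np.linalg.lstsq(A,(top[:,[0,2]]**2).sum(1),rcond=None)[0]
        r=np.sqrt(s[2]+s[0]**2+s[1]**2)
        print(y.round(3),len(k),'x',np.percentile(k[:,0],[1,99]).round(4),'zmax',np.percentile(k[:,2],98).round(4),'circ',s[:2].round(4),r.round(4))
# housing front top edge
h=c[(abs(c[:,2]-.15)<.004)&(c[:,1]>.15)&(c[:,1]<.3)]
if len(h):
    pts=[]
    for x in np.arange(.48,.66,.01):
        q=h[abs(h[:,0]-x)<.004]
        if len(q): pts.append((x,np.percentile(q[:,1],1)))
    pts=np.array(pts); print(pts.round(4)); print(np.polyfit(pts[:,0],pts[:,1],1))
```

```text
0.118 173 x [0.5533 0.5927] zmax 0.125 circ [0.5736 0.1049] 0.0194
0.124 230 x [0.5525 0.5938] zmax 0.1256 circ [0.5733 0.1055] 0.0192
0.13 237 x [0.5516 0.5936] zmax 0.1251 circ [0.5727 0.1051] 0.0194
0.136 237 x [0.5517 0.5922] zmax 0.1255 circ [0.5721 0.1059] 0.0188
0.142 253 x [0.5505 0.5921] zmax 0.125 circ [0.571  0.1043] 0.0201
0.148 271 x [0.5469 0.5938] zmax 0.1292 circ [0.5706 0.1078] 0.0211
0.154 206 x [0.5552 0.5945] zmax 0.1282 circ [0.576  0.1192] 0.009
0.16 207 x [0.5544 0.5853] zmax 0.1213 circ [0.5697 0.1056] 0.0147
0.166 197 x [0.5533 0.5851] zmax 0.121 circ [0.5695 0.1046] 0.016
0.172 209 x [0.5535 0.5851] zmax 0.1209 circ [0.5689 0.1043] 0.0162
0.178 206 x [0.5525 0.5838] zmax 0.1212 circ [0.5684 0.1048] 0.0158
0.184 221 x [0.5516 0.5838] zmax 0.1213 circ [0.5679 0.105 ] 0.0156
0.19 220 x [0.5517 0.5835] zmax 0.1215 circ [0.5674 0.1045] 0.016
0.196 442 x [0.5428 0.5898] zmax 0.1298 circ [0.5644 0.1289] 0.0134
0.202 417 x [0.5324 0.5909] zmax 0.1436 circ [0.535  0.1407] 0.0035
0.208 923 x [0.5106 0.5984] zmax 0.148 circ [0.5592 0.1288] 0.0253
0.214 1252 x [0.511  0.6016] zmax 0.1497 circ [0.5555 0.1338] 0.0304
0.22 1588 x [0.5119 0.6292] zmax 0.1514 circ [0.565  0.1037] 0.0549
[[0.48   0.2092]
 [0.49   0.21  ]
 [0.5    0.2115]
 [0.51   0.2122]
 [0.52   0.2129]
 [0.53   0.2076]
 [0.54   0.2082]
 [0.55   0.2085]
 [0.56   0.2093]
 [0.57   0.2106]
 [0.58   0.2114]
 [0.59   0.2123]
 [0.6    0.2132]
 [0.61   0.221 ]
 [0.62   0.222 ]
 [0.63   0.2223]
 [0.64   0.2239]
 [0.65   0.2244]
 [0.66   0.226 ]]
[0.0943912  0.16075161]
```

View pics/w1.png

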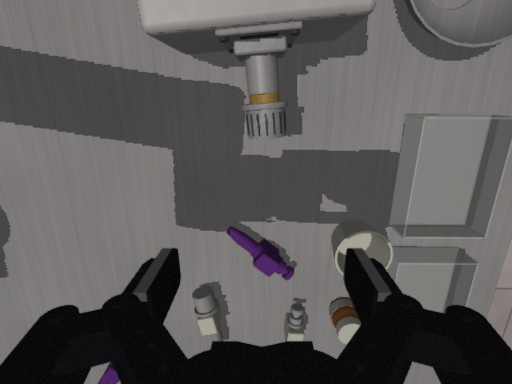

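The wrist view shows the coupler at about (262,110), with the sleeve at rows 100–137 and the slim spout at (296,320). The measured axis mouth is near (0.574, 0.116) and the yaw is about 4.9° off +y. The height is about 0.105. I'll refine the height by touching the top of the sleeve with shut fingers.

Call:
servo_tool --fingers '[-1,-1,-1,-1,-1,-1,-1,-1]' --linear '[[1,14,-30],[1,14,-30],[1,14,-30],[1,14,-30],[0,0,-20],[0,0,-8],[0,0,-2],[0,0,0]]' --delta_rot '[[0,0,0.02],[0,0,0.02],[0,0,0.02],[0,0,0.025],[0,0,0],[0,0,0],[0,0,0],[0,0,0]]' --grip_force 25

```text
clock: 3.52
position: [0.5747, 0.1312, 0.1321]
tool_rot: [2.125, 2.312, 0.002]
ft_force: [0.4, -0.6, 0.4]
opening: 0.001
gripper_force: 0.0
```

Call:
servo_tool --fingers '[-1,-1]' --linear '[[0,0,-2],[0,0,0]]' --delta_rot '[[0,0,0],[0,0,0]]'

```text
clock: 3.78
position: [0.5741, 0.1318, 0.1297]
tool_rot: [2.125, 2.313, 0.001]
ft_force: [0.1, -0.0, -0.3]
opening: -0.002
gripper_force: 0.0
```

Run:
```python
from h import *
for i in range(3):
    o=robot.get_obs();print(o['clock'],o['position'],o['ft_force'],o['qpos']); robot.capture('wrist')
```

```text
3.775 [0.57414567 0.13183968 0.12973804] [ 0.07428751 -0.01267255 -0.28371641] [ 3.61602215e-02  6.11267481e-01  1.61533089e+00 -1.36722784e-05
  9.14279009e-01 -4.88446014e-02]
3.825 [0.57410588 0.13186296 0.12968442] [0.23966558 0.09912843 0.51418685] [ 3.62079917e-02  6.11347358e-01  1.61536161e+00 -2.61664204e-05
  9.14288622e-01 -4.88431576e-02]
3.875 [0.57408967 0.13190284 0.12960891] [0.26142566 0.6927891  1.0411607 ] [ 3.62670282e-02  6.11466358e-01  1.61538937e+00  6.19381027e-07
  9.14199727e-01 -4.88473307e-02]
```

Call:
servo_tool --fingers '[-1,-1,-1]' --linear '[[0,0,-1],[0,0,-1],[0,0,0]]' --delta_rot '[[0,0,0],[0,0,0],[0,0,0]]'

```text
clock: 4.3
position: [0.5739, 0.1319, 0.1272]
tool_rot: [-2.125, -2.314, 0.0]
ft_force: [-0.9, -0.0, -0.2]
opening: 0.002
gripper_force: 0.0
```

Call:
servo_tool --fingers '[-1,-1,-1]' --linear '[[0,0,-1],[0,0,-1],[0,0,0]]' --delta_rot '[[0,0,0],[0,0,0],[0,0,0]]'

```text
clock: 4.68
position: [0.5739, 0.1318, 0.1252]
tool_rot: [-2.125, -2.314, 0.0]
ft_force: [-0.3, -0.2, 0.9]
opening: 0.001
gripper_force: 0.0
```

Call:
servo_tool --fingers '[-1,-1,-1]' --linear '[[0,0,-1],[0,0,-1],[0,0,0]]' --delta_rot '[[0,0,0],[0,0,0],[0,0,0]]'

```text
clock: 5.05
position: [0.574, 0.1318, 0.1237]
tool_rot: [2.125, 2.314, 0.0]
ft_force: [-0.5, -0.8, 3.0]
opening: 0.004
gripper_force: 1.6
```

Call:
servo_tool --fingers '[-1,-1]' --linear '[[0,0,-1],[0,0,0]]' --delta_rot '[[0,0,0],[0,0,0]]'

```text
clock: 5.3
position: [0.5741, 0.1319, 0.1236]
tool_rot: [2.124, 2.314, 0.001]
ft_force: [-2.0, -0.6, 8.5]
opening: 0.0
gripper_force: 4.4
```

Call:
servo_tool --fingers '[0.6,0.6,0.6,0.6,0.6,0.6,0.6,0.6]' --linear '[[-1,0,15],[0,0,10],[0,0,0],[0,0,0],[0,0,-20],[0,0,-25],[0,0,-20],[0,0,-2]]' --delta_rot '[[0,0,0],[0,0,0],[0,0,0],[0,0,0],[0,0,0],[0,0,0],[0,0,0],[0,0,0]]'

```text
clock: 6.3
position: [0.5714, 0.1317, 0.0784]
tool_rot: [-2.123, -2.311, 0.005]
ft_force: [1.1, -0.1, -0.6]
opening: 0.8
gripper_force: 0.0
```

Call:
servo_tool --fingers '[-1,-1,-1,-1,-1,-1]' --linear '[[0,0,0],[0,0,0],[0,0,0],[0,0,0],[0,0,0],[0,0,0]]' --delta_rot '[[0,0,0],[0,0,0],[0,0,0],[0,0,0],[0,0,0],[0,0,0]]' --grip_force 25

```text
clock: 7.05
position: [0.572, 0.1318, 0.081]
tool_rot: [-2.124, -2.313, 0.002]
ft_force: [-5.1, -1.6, 5.4]
opening: 0.477
gripper_force: 25.7
```

Call:
servo_tool --fingers '[-1,-1,-1]' --linear '[[-0.5,0,0.5],[-0.5,0,0],[0,0,0]]' --delta_rot '[[0,0,0],[0,0,0],[0,0,0]]'

```text
clock: 7.42
position: [0.572, 0.1318, 0.0811]
tool_rot: [2.125, 2.314, -0.0]
ft_force: [-2.7, -1.2, 4.0]
opening: 0.479
gripper_force: 25.6
```

Call:
servo_tool --fingers '[-1,-1,-1,-1,-1,-1]' --linear '[[-0.2,3,0],[-0.3,3,0],[-0.2,3,0],[-0.3,3,0],[0,1,0],[0,0,0]]' --delta_rot '[[0,0,0],[0,0,0],[0,0,0],[0,0,0],[0,0,0],[0,0,0]]'

```text
clock: 8.18
position: [0.571, 0.1436, 0.0811]
tool_rot: [2.123, 2.314, -0.003]
ft_force: [-3.9, -5.6, 6.0]
opening: 0.475
gripper_force: 25.7
```

Call:
servo_tool --fingers '[-1,-1,-1,-1]' --linear '[[-0.2,1.5,0],[0,1,0],[0,0.5,0],[0,0,0]]' --delta_rot '[[0,0,0],[0,0,0],[0,0,0],[0,0,0]]'

```text
clock: 8.68
position: [0.5707, 0.1462, 0.081]
tool_rot: [2.123, 2.314, -0.004]
ft_force: [-2.9, -6.8, 6.1]
opening: 0.478
gripper_force: 25.7
```

Call:
servo_tool --fingers '[-1,-1,0.8,0.8,0.8,0.8,0.8,0.8,0.8]' --linear '[[0,0.7,0],[0,0,0],[0,0,0],[0,0,0],[0,0,0],[0,-10,30],[0,-40,50],[0,-40,50],[0,0,0]]' --delta_rot '[[0,0,0],[0,0,0],[0,0,0],[0,0,0],[0,0,0],[0,0,0],[0,0,0],[0,0,0],[0,0,0]]'

```text
clock: 9.8
position: [0.5742, 0.0583, 0.2127]
tool_rot: [2.123, 2.304, 0.01]
ft_force: [0.3, -0.4, -0.6]
opening: 0.904
gripper_force: 0.0
```

Run:
```python
from h import *
im,d,w=cap('wrist','w2.png'); c=w.reshape(-1,3)
print(robot.get_obs()['position'])
ok=(abs(c[:,0]-.57)<.05)&(c[:,2]>.06)&(c[:,2]<.16)
for y in np.arange(.110,.18,.004):
    k=c[ok&(abs(c[:,1]-y)<.002)]
    if len(k)>5: print(y.round(3),len(k),np.percentile(k[:,0],[1,99]).round(4),np.percentile(k[:,2],98).round(4))
# spout block top
k=c[(abs(c[:,0]-.622)<.04)&(abs(c[:,1]+.226)<.05)&(c[:,2]>.04)]
print(len(k)); 
if len(k): print(cv2.minAreaRect((k[:,:2]*1000).astype(np.float32)))
cv2.imwrite('pics/w2c.png',cv2.resize(im[20:200,170:400,::-1],None,fx=3,fy=3,interpolation=cv2.INTER_CUBIC))
```

```text
[0.57216455 0.05970825 0.21038681]
0.114 13 [0.5592 0.5707] 0.1187
0.118 169 [0.5589 0.5891] 0.1205
0.122 190 [0.5587 0.5887] 0.1208
0.126 194 [0.5535 0.5883] 0.1242
0.13 259 [0.5522 0.5931] 0.1249
0.134 277 [0.5519 0.5936] 0.1249
0.138 279 [0.551  0.5931] 0.1251
0.142 285 [0.5508 0.5928] 0.1253
0.146 288 [0.5506 0.5922] 0.125
0.15 291 [0.5503 0.5918] 0.1253
0.154 313 [0.5472 0.5911] 0.1248
0.158 369 [0.5469 0.593 ] 0.1292
0.162 268 [0.5495 0.5938] 0.129
0.166 233 [0.5534 0.5879] 0.1211
0.17 251 [0.5532 0.5852] 0.1216
0.174 246 [0.553  0.5849] 0.1212
0.178 256 [0.5527 0.5844] 0.121
0
```

View pics/w2c.png

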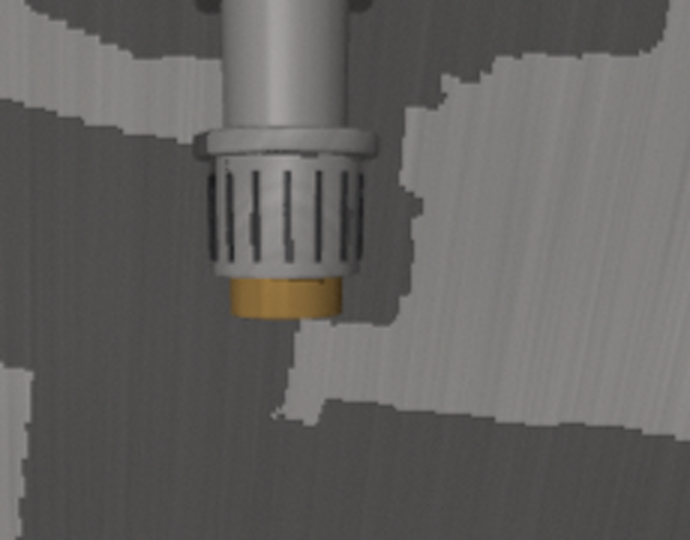

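The crop shows the sleeve back, with the brass core exposed at rows 280–318 and the rim at row 142. It's latched at about 11 mm. Next I'll go to the slim spout and take a close look.

Call:
servo_tool --fingers '[0.8,0.8,0.8,0.8,0.8,0.8,0.8,0.8,0.8,0.8]' --linear '[[3,-20,0],[7,-40,0],[7,-40,0],[7,-40,0],[7,-40,0],[7,-40,0],[7,-40,0],[5,-40,0],[0,-20,0],[0,0,0]]' --delta_rot '[[0,0,-0.02],[0,0,-0.02],[0,0,-0.02],[0,0,-0.02],[0,0,-0.02],[0,0,-0.02],[0,0,-0.02],[0,0,-0.02],[0,0,-0.01],[0,0,0]]'

```text
clock: 11.1
position: [0.62, -0.2601, 0.2068]
tool_rot: [-2.314, -2.121, 0.001]
ft_force: [0.4, 0.5, -0.5]
opening: 0.902
gripper_force: 0.0
```

Run:
```python
from h import *
o=robot.get_obs();print(o['position'],o['tool_rot'])
im,d,w=cap('wrist','w3.png'); c=w.reshape(-1,3)
k=c[(abs(c[:,0]-.622)<.04)&(abs(c[:,1]+.226)<.04)&(c[:,2]>.044)&(c[:,2]<.06)]
print(len(k),np.median(k[:,2])); 
print(cv2.minAreaRect((k[:,:2]*1000).astype(np.float32)),k[:,:2].mean(0))
k=c[(abs(c[:,0]-.622)<.035)&(abs(c[:,1]+.236)<.08)&(c[:,2]>.015)&(c[:,2]<.06)]
for y in np.arange(-.30,-.165,.008):
    q=k[abs(k[:,1]-y)<.004]
    if len(q): print(y.round(3),len(q),np.percentile(q[:,0],[2,98]).round(4),np.percentile(q[:,0],[2,98]).mean().round(4),np.percentile(q[:,2],98).round(4))
```

```text
[ 0.61999292 -0.26012683  0.20680542] [-2.31358624e+00 -2.12116646e+00  7.61116355e-04]
858 0.05016011354916936
((623.8186645507812, -226.29200744628906), (33.11334228515625, 27.3953857421875), 84.50829315185547) [ 0.62362667 -0.22575998]
-0.3 45 [0.6105 0.6226] 0.6165 0.0325
-0.292 74 [0.6108 0.6249] 0.6178 0.0335
-0.284 90 [0.61   0.6271] 0.6185 0.0348
-0.276 106 [0.61   0.6289] 0.6195 0.0361
-0.268 117 [0.6108 0.6294] 0.6201 0.036
-0.26 117 [0.6116 0.6301] 0.6209 0.0362
-0.252 117 [0.6113 0.6315] 0.6214 0.0372
-0.244 102 [0.6097 0.6351] 0.6224 0.0511
-0.236 198 [0.6092 0.6356] 0.6224 0.0516
-0.228 206 [0.6101 0.6372] 0.6237 0.0516
-0.22 212 [0.611  0.6378] 0.6244 0.0518
-0.212 238 [0.6118 0.6382] 0.625 0.0513
-0.204 177 [0.6131 0.6372] 0.6252 0.04
-0.196 147 [0.6154 0.6371] 0.6262 0.0369
-0.188 101 [0.6214 0.6369] 0.6292 0.0368
-0.18 147 [0.617  0.6382] 0.6276 0.037
```

View pics/w3.png

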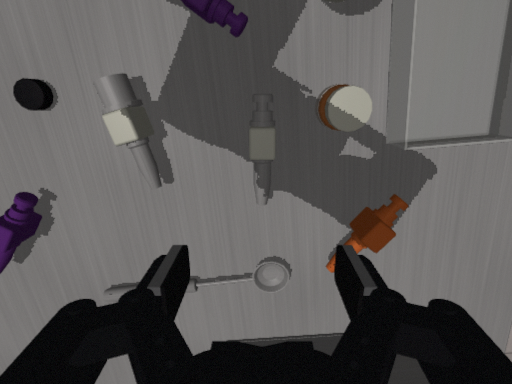

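The wrist view shows the slim grooved spout at (262,140) with its plug up at (263,105). The wide one is at (128,115), the jar at (347,107) and the orange look-alike at (372,230). I'll descend on it with a reduced opening so I don't touch the jar.

Call:
servo_tool --fingers '[0.2,0.2,0.2,0.2,0.2,0.2,0.2,0.2]' --linear '[[2,17,-20],[1.7,17,-40],[0,0,-40],[0,0,-25],[0,0,-10],[0,0,0],[0,0,0],[0,0,0]]' --delta_rot '[[0,0,-0.008],[0,0,0],[0,0,0],[0,0,0],[0,0,0],[0,0,0],[0,0,0],[0,0,0]]'

```text
clock: 12.15
position: [0.6252, -0.2259, 0.0748]
tool_rot: [2.321, 2.114, 0.001]
ft_force: [-0.2, 0.8, -0.9]
opening: 0.602
gripper_force: 0.0
```

Call:
servo_tool --fingers '[0.2,0.2,0.2,0.2,-1,-1,-1,-1,-1]' --linear '[[-1,0,-25],[0,0,-25],[0,0,-13],[0,0,0],[0,0,0],[0,0,0],[0,0,0],[0,0,0],[0,0,0]]' --delta_rot '[[0,0,0],[0,0,0],[0,0,0],[0,0,0],[0,0,0],[0,0,0],[0,0,0],[0,0,0],[0,0,0]]' --grip_force 50

```text
clock: 13.28
position: [0.6243, -0.226, 0.0117]
tool_rot: [2.321, 2.114, 0.001]
ft_force: [-0.5, -0.1, 5.9]
opening: 0.319
gripper_force: 50.3
```

Call:
servo_tool --fingers '[-1,-1,-1,-1,-1,-1,-1,-1,-1,-1,-1,-1,-1,-1]' --linear '[[0,0,10],[0,0,25],[0,0,40],[0,0,35],[-3,15,10],[-6,35,0],[-6,40,0],[-6,40,0],[-6,40,0],[-6,40,0],[-6,35,0],[-6,20,-20],[0,6,-15],[0,0,0]]' --delta_rot '[[0,0,0],[0,0,0],[0,0,0],[0,0,0],[0,0,0.019],[0,0,0.02],[0,0,0.02],[0,0,0.02],[0,0,0.02],[0,0,0.02],[0,0,0.02],[0,0,0.02],[0,0,0.02],[0,0,0]]'

```text
clock: 15.02
position: [0.5768, 0.046, 0.0934]
tool_rot: [-2.12, -2.313, 0.004]
ft_force: [-0.2, -0.9, -1.5]
opening: 0.322
gripper_force: 49.6
```

Call:
servo_tool --fingers '[-1,-1]' --linear '[[0,0,0],[0,0,0]]' --delta_rot '[[0,0,0],[0,0,0]]'

```text
clock: 15.28
position: [0.5793, 0.0445, 0.0959]
tool_rot: [2.125, 2.313, 0.001]
ft_force: [-0.3, 0.6, -1.1]
opening: 0.319
gripper_force: 49.6
```

Run:
```python
from h import *
print(robot.camera_params('side')['R'].shape)
im,d,w=cap('wrist','w4.png'); o=robot.get_obs();print(o['position'],o['tool_rot'],o['ft_force'],o['opening']); c=w.reshape(-1,3)
ok=(abs(c[:,0]-.575)<.03)&(c[:,2]>.06)&(c[:,2]<.16)&(c[:,1]>0)
for y in np.arange(.04,.16,.006):
    k=c[ok&(abs(c[:,1]-y)<.003)]
    if len(k)>5: q=np.percentile(k[:,0],[2,98]);print(y.round(3),len(k),q.round(4),q.mean().round(4),np.percentile(k[:,2],98).round(4))
s,_,_=cap('side')
cv2.imwrite('pics/w4c.png',np.hstack([cv2.resize(im[20:260,150:400,::-1],(400,384)),cv2.resize(s[160:256,150:250,::-1],(400,384),interpolation=cv2.INTER_CUBIC)]))
```

```text
(3, 3)
[0.57917086 0.04459316 0.09596495] [2.12457632e+00 2.31272966e+00 1.21777352e-03] [ 0.17963399  0.23168304 -1.00602986] 0.32062773733639416
0.04 1085 [0.5456 0.596 ] 0.5708 0.1525
0.046 1737 [0.5455 0.5954] 0.5704 0.1522
0.052 2703 [0.5457 0.604 ] 0.5749 0.155
0.058 3108 [0.559  0.6043] 0.5817 0.1549
0.064 1131 [0.5658 0.5915] 0.5786 0.132
0.07 529 [0.5677 0.5883] 0.578 0.1213
0.076 758 [0.5676 0.5878] 0.5777 0.1212
0.082 232 [0.5679 0.583 ] 0.5754 0.1194
0.088 597 [0.5662 0.5867] 0.5765 0.1213
0.094 630 [0.5671 0.5861] 0.5766 0.1208
0.118 841 [0.5594 0.5885] 0.5739 0.1202
0.124 1172 [0.5567 0.5882] 0.5724 0.1222
0.13 1571 [0.554  0.5912] 0.5726 0.125
0.136 1712 [0.5534 0.5916] 0.5725 0.1253
0.142 1817 [0.5529 0.5911] 0.572 0.1252
0.148 1902 [0.5523 0.5906] 0.5715 0.1251
0.154 2101 [0.5479 0.5895] 0.5687 0.1249
```

View pics/w4c.png

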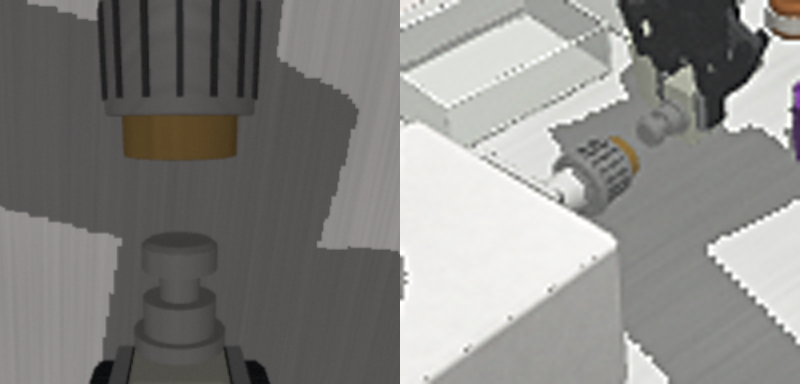

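The plug sits centred under the brass mouth in the wrist crop: tip at (180,240), mouth at (180,158). It is about 5.7 mm high, so I'll lower it and advance to just before the mouth.

Call:
servo_tool --fingers '[-1,-1,-1,-1,-1]' --linear '[[0,0,-6],[-0.7,8,0],[-0.7,8,0],[0,0,0],[0,0,0]]' --delta_rot '[[0,0,0],[0,0,0],[0,0,0],[0,0,0],[0,0,0]]'

```text
clock: 16.0
position: [0.5772, 0.0617, 0.0895]
tool_rot: [2.123, 2.315, 0.0]
ft_force: [-0.0, -0.3, -0.5]
opening: 0.326
gripper_force: 49.6
```

Call:
servo_tool --fingers '[-1,-1,-1,-1,-1]' --linear '[[0.6,0,0.4],[-0.2,2,0],[-0.2,2,0],[-0.1,1,0],[0,0,0]]' --delta_rot '[[0,0,0],[0,0,0],[0,0,0],[0,0,0],[0,0,0]]'

```text
clock: 16.62
position: [0.5771, 0.0666, 0.0898]
tool_rot: [-2.124, -2.315, 0.0]
ft_force: [-0.3, -0.9, -1.8]
opening: 0.32
gripper_force: 49.6
```

Call:
servo_tool --fingers '[-1,-1,-1,-1]' --linear '[[-0.1,1.5,0],[-0.1,1.5,0],[-0.1,1,0],[0,0,0]]' --delta_rot '[[0,0,0],[0,0,0],[0,0,0],[0,0,0]]'

```text
clock: 17.12
position: [0.5769, 0.0706, 0.0898]
tool_rot: [2.124, 2.315, 0.0]
ft_force: [-0.1, -0.3, -0.9]
opening: 0.326
gripper_force: 49.6
```

No contact force yet, so the plug is entering cleanly.

Call:
servo_tool --fingers '[-1,-1,-1,-1,-1]' --linear '[[-0.1,1.5,0],[-0.1,1.5,0],[-0.1,1.5,0],[-0.1,1,0],[0,0,0]]' --delta_rot '[[0,0,0],[0,0,0],[0,0,0],[0,0,0],[0,0,0]]'

```text
clock: 17.75
position: [0.5767, 0.0737, 0.09]
tool_rot: [2.121, 2.314, -0.004]
ft_force: [-0.6, -7.5, -1.1]
opening: 0.32
gripper_force: 49.6
```

Call:
servo_tool --fingers '[-1,-1,-1,-1,-1]' --linear '[[-0.1,1.5,0],[-0.1,1.5,0],[-0.1,1.5,0],[-0.1,1,0],[0,0,0]]' --delta_rot '[[0,0,0],[0,0,0],[0,0,0],[0,0,0],[0,0,0]]'

```text
clock: 18.38
position: [0.5763, 0.0789, 0.09]
tool_rot: [2.12, 2.314, -0.005]
ft_force: [-0.5, -9.3, -0.2]
opening: 0.325
gripper_force: 49.6
```

Call:
servo_tool --fingers '[-1,-1,-1,-1,-1]' --linear '[[-0.1,1.5,0],[-0.1,1.5,0],[-0.1,1.5,0],[-0.1,1,0],[0,0,0]]' --delta_rot '[[0,0,0],[0,0,0],[0,0,0],[0,0,0],[0,0,0]]'

```text
clock: 19.0
position: [0.576, 0.0845, 0.09]
tool_rot: [2.12, 2.314, -0.004]
ft_force: [-0.2, -8.5, -0.3]
opening: 0.322
gripper_force: 49.6
```

Call:
servo_tool --fingers '[-1,-1,-1,-1,-1]' --linear '[[-0.1,1.5,0],[-0.1,1.5,0],[-0.1,1.5,0],[-0.1,1,0],[0,0,0]]' --delta_rot '[[0,0,0],[0,0,0],[0,0,0],[0,0,0],[0,0,0]]'

```text
clock: 19.62
position: [0.5756, 0.0895, 0.09]
tool_rot: [2.12, 2.314, -0.005]
ft_force: [-0.6, -9.9, -1.2]
opening: 0.322
gripper_force: 49.7
```

Call:
servo_tool --fingers '[-1,-1,-1,-1]' --linear '[[-0.1,1,0],[-0.1,1,0],[0,0.5,0],[0,0,0]]' --delta_rot '[[0,0,0],[0,0,0],[0,0,0],[0,0,0]]'

```text
clock: 20.12
position: [0.5754, 0.0916, 0.09]
tool_rot: [2.119, 2.314, -0.006]
ft_force: [-0.9, -11.0, -0.7]
opening: 0.324
gripper_force: 49.7
```

Call:
servo_tool --fingers '[-1,-1,-1]' --linear '[[-0.1,1,0],[0,0.5,0],[0,0,0]]' --delta_rot '[[0,0,0],[0,0,0],[0,0,0]]'

```text
clock: 20.5
position: [0.575, 0.0951, 0.0899]
tool_rot: [2.122, 2.315, -0.003]
ft_force: [-0.2, -4.6, -1.7]
opening: 0.325
gripper_force: 49.6
```

Run:
```python
from h import *
im,d,w=cap('wrist'); c=w.reshape(-1,3)
ok=(abs(c[:,0]-.573)<.03)&(c[:,2]>.06)&(c[:,2]<.16)&(c[:,1]>.09)
for y in np.arange(.1,.17,.004):
    k=c[ok&(abs(c[:,1]-y)<.002)]
    if len(k)>5: q=np.percentile(k[:,0],[2,98]);print(y.round(3),len(k),q.round(4),np.percentile(k[:,2],98).round(4))
cv2.imwrite('pics/w5c.png',cv2.resize(im[20:260,150:400,::-1],(500,480)))
```

```text
0.1 1208 [0.5435 0.5909] 0.1446
0.104 2402 [0.5491 0.6019] 0.1491
0.108 2484 [0.5522 0.6012] 0.1591
0.112 1571 [0.5578 0.5977] 0.1597
0.116 262 [0.5559 0.5904] 0.1251
0.12 682 [0.5546 0.592 ] 0.1247
0.124 735 [0.5548 0.5926] 0.125
0.128 779 [0.5537 0.5926] 0.125
0.132 775 [0.554  0.5918] 0.1251
0.136 828 [0.5534 0.5916] 0.1252
0.14 848 [0.5532 0.5914] 0.1251
0.144 678 [0.5507 0.5911] 0.1261
0.148 996 [0.5481 0.5919] 0.1293
0.152 1669 [0.5513 0.5936] 0.1287
0.156 705 [0.5561 0.586 ] 0.1203
0.16 720 [0.5555 0.585 ] 0.1207
0.164 788 [0.5549 0.5852] 0.121
0.168 815 [0.5547 0.5848] 0.1211
```

View pics/w5c.png

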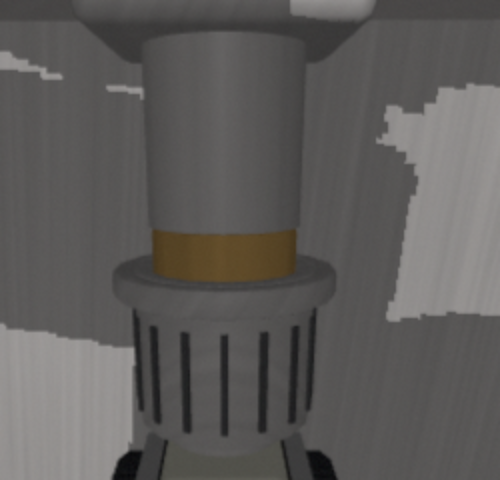

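The sleeve has sprung forward: its rim is back at y of about 0.149, the orange band is visible again at row 255, and the shoulder meets the mouth at row 440. I'll release and retreat upwards.

Call:
servo_tool --fingers '[-1,-1,0.4,0.4,0.4,0.4,0.4,0.4,0.4,0.4]' --linear '[[0,-0.5,0],[0,0,0],[0,0,0],[0,0,0],[0,0,0],[0,0,20],[0,0,40],[0,-30,50],[0,-30,20],[0,0,0]]' --delta_rot '[[0,0,0],[0,0,0],[0,0,0],[0,0,0],[0,0,0],[0,0,0],[0,0,0],[0,0,0],[0,0,0],[0,0,0]]'

```text
clock: 21.8
position: [0.5765, 0.0345, 0.2221]
tool_rot: [2.124, 2.309, 0.005]
ft_force: [0.2, -0.9, 0.7]
opening: 0.7
gripper_force: 0.0
```

Call:
servo_tool --fingers '[0.4,0.4]' --linear '[[0,0,0],[0,0,0]]' --delta_rot '[[0,0,0],[0,0,0]]'

```text
clock: 22.05
position: [0.574, 0.037, 0.2185]
tool_rot: [-2.121, -2.314, 0.002]
ft_force: [0.1, 0.1, -0.0]
opening: 0.701
gripper_force: 0.0
```

Run:
```python
from h import *
im,d,w=cap('wrist'); print(robot.get_obs()['position'],robot.get_obs()['ft_force'])
cv2.imwrite('pics/w6c.png',cv2.resize(im[:260,130:420,::-1],(580,520)))
```

```text
[0.57414049 0.0370014  0.21849883] [ 0.26615904 -0.63440925 -0.35246905]
```

View pics/w6c.png

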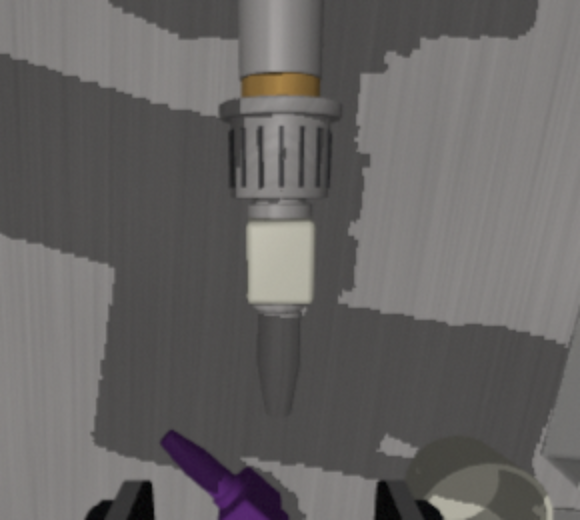

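The spout hangs in line in the coupler with its block at (280,262) and the sleeve forward at rows 100–195. Nothing is touching it, so I'm handing in.

```bash
python3 -c "
from workcell import robot
print(robot.close_job())"
```

```text
the job is handed in; nothing more can be done
None
```

The slim grooved spout is plugged into the coupler with the sleeve sprung forward over it, released and standing free. I handed the job in at about 22 s, and no verdict was returned.

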